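# Flip a painted panel over the edge of a board

## Task

Turn the painted wooden panel over so that its bare back can be primed: with the fingertips, push it gently across the table flat up against the near edge of the low plywood board, then work its trailing side up until it tips on that edge and flips over onto the board. Leave it lying flat with the painted face down and the whole panel on the board, none of it jutting out over the edge. Do not grip the panel or lift it off its support, and leave the jars and everything else where they stand.

Things in the scene. Friction and masses are not known exactly. Their poses are not given: they have to be found in the camera images.
- panel: planks joined in a flat block 90 x 110 x 18 mm (own x, y, z), 0.11 kg. Top painted, back bare. Origin mid-block; +z out of the painted face; +x side first faces the board edge within 0.3 rad. The trailing -x side is rebated below: its upper 8 mm is a lip standing out 8 mm over a 10 mm high hollow. A 4-8 N push grips the lip by friction, so raising the tips lifts it; stay far below 40 N
- board: plain plywood board fixed flat on the table, 260 x 360 mm, 10 mm thick, so its edge is an upright 10 mm step. Origin at table height in the middle of the long edge that faces the panel; x points horizontally from that edge across the board (it covers x from 0 to 260 mm), y along the edge (-180 to 180 mm), z up
- board_edge (a point): middle of the top of that edge of the board, 10 mm above the table; axes as the board's
- corner0 (a point): corner of the panel at its own x = -45 mm, y = -55 mm, at half the thickness (z = 0)
- corner1 (a point): corner of the panel at its own x = -45 mm, y = +55 mm, at half the thickness (z = 0)
- corner2 (a point): corner of the panel at its own x = +45 mm, y = -55 mm, at half the thickness (z = 0)
- corner3 (a point): corner of the panel at its own x = +45 mm, y = +55 mm, at half the thickness (z = 0)
- jar_orange: bystander: closed paint jar with orange paint, 60 mm wide, 60 mm high, standing on the far part of the board; origin under its centre
- jar_blue: bystander: closed jar with blue paint, 54 mm wide, 55 mm high, standing on the far part of the board; origin under its centre
- jar_black: bystander: closed jar with black paint, 54 mm wide, 55 mm high, on the table to one side of the panel; origin under its centre
- jar_red: bystander: closed jar with red paint, 54 mm wide, 55 mm high, on the table to the other side of the panel; origin under its centre
- bottle: bystander: big white bottle with a green cap, 84 mm wide, 230 mm high; origin under its centre
- tin: bystander: paint tin, 80 mm wide, 90 mm high; origin under its centre
- stencil: bystander: flat green plastic stencil lying on the table, 90 x 150 x 4.5 mm; origin under its centre
- brush: bystander: paint brush lying on the table; origin under its middle

How it is judged:
By the outcome, as a careful person would: the job done as asked, in the order asked, and still so for the second after the job is handed in, with the robot touching nothing.
It also fails if it takes over 64 s, if anything falls off the work surface, if the arm or the gripper's body presses on something with over 40 N, if the wrist force passes 120 N, or if a joint passes its speed limit or range.

## Robot

A 6-joint arm with a two-finger parallel gripper is mounted at the origin on the work surface. World frame = base frame: x ahead of the robot, y to its left, z up, the work surface at z = 0. Lengths are in mm, angles in rad, forces in N, time in s.
With the tool pointing down it reaches from about 350 to 925 mm from the base axis. Payload 6.4 kg.
Tool frame: the origin (TCP) lies midway between the tips of the shut fingers; the grasp point (between the pads) lies 19 mm behind it (r.tcp_to_grasp is the distance from the TCP to the grasp point, in mm); z points along the fingers, y is the line along which they close (so a half turn about z gives the same grasp; the last joint's range is limited). The gripper opens to 94 mm and grips with 3 to 60 N. Pads are 16 mm wide; open, the fingers measure 119 mm over their backs; the gripper's body (75 mm by 177 mm) begins 78 mm behind the grasp point.
Start: joints at [1.079, 0.245, 1.558, -0, 1.339, -0.174], TCP at [203.108, 617.463, 205.455] pointing down, gripper open.
Joint ranges: [-3.13, 3.13], [-1.02, 2.26], [0.13, 2.54], [-0.95, 4.09], [0.21, 2.88], [-2.74, 2.74]. Speed limits (rad/s): [2.57, 2.57, 3.14, 3.14, 3.14, 3.14].

## Interface

Orientations are given as a rotation vector (axis times angle).
In Python, from rig import r, vision gives the robot as it stands.
- The arm moves only by the tool carry_out, never from a script. Its argument "steps" is a list that holds one entry, the list of rows, each a list of 4 numbers: the shift along the tool's x, y, z in mm, then the turn about the tool's z in degrees. A call has 1 to 12 rows; each row shifts and turns the commanded pose from where the row before left it, along the tool's axes as they then stand; what a row does not reach is not made up. A row lasts 1/10 s, in which the tool goes at most 50 mm and 8.59 degrees, less where a joint would pass 70% of its speed; a pose out of reach is approached as far as the arm can. A call with a gripper value outside its range is refused whole. "jaw" is the finger opening in mm, from 0 to 94, set as the call begins (left out, the last holds). The fingers move at their own pace and stop on an object; "grip_force" is the grip in N (left out, the last holds). Time passes only in rows, so rows that do not move let the fingers close. It gives the time, the measured TCP pose, the force, the opening and the grip force at its end, in the units of the state.
- r.get_state(): the state, without advancing time (a new reading comes with each control period).
- vision.read_camera(name): name is "scene" or "side" or "wrist"; returns the picture (400x640x3 uint8, red, green, blue); there is no depth.
- vision.calibration(name): a dict with "fx", "fy", "cx", "cy" (pixels), "view" (4x4, takes a point from world to camera coordinates); the wrist camera has in their place "hand_eye" (4x4, takes a point from camera to tool coordinates, whose origin is the TCP and whose axes are the flange's). Camera axes: x right, y down, z forward; pixel columns grow to the right and rows downward; lengths in mm; the calibration is good to about 2 mm. A picture is of the moment at which its call begins: read the wrist's pose just before it. calibration takes no time and is no camera call.
- r.sign_off(): hands the job in; it is judged then, once.
The state is a dict: "time_s": time; "joint_positions": joint angles; "joint_velocities": joint speeds; "joint_efforts": joint torques, N m; "position": TCP position; "orientation": TCP orientation; "wrist_force": force on the tool from outside, world axes, zero at the start; "ft_torque": the same for the moment, N m; "gripper_width": finger opening in mm; "finger_force": force on a finger pad.
Only numpy, scipy, OpenCV 4.12 (cv2) and the standard library are available. Lean on these libraries where they do the work, as an engineer would, in place of code of your own. Each camera call takes 0.05 s, during which the arm holds its last target. There are 200 camera calls.

## Working session

There is one attempt and no reset: what is moved stays moved. The work goes in short steps, Python scripts to look and compute and a tool call to move; the robot and the scene stay as the last step left them, time stands still between calls to the robot, and variables do not carry over. Pictures are saved under pics/ and viewed, at most 10 in all, crops included, and the job is handed in when it is done.

Besides the shell and the picture viewer there is one more tool, called as name([rows], argument=value, ...), one row to a line, values as JSON. carry_out: Moves the arm, as the interface text tells. Its arguments: {"type":"object","properties":{"steps":{"type":"array","items":{"type":"array","items":{"type":"array","items":{"type":"number"}}}},"jaw":{"type":"number"},"grip_force":{"type":"number"}},"required":["steps"]}

```bash
mkdir -p pics; ls; python3 - <<'E'
from rig import r, vision
import cv2,numpy as np
s=r.get_state(); print(s['time_s'],s['position'],s['orientation'],s['gripper_width'])
for n in ['scene','side']:
    im=vision.read_camera(n); cv2.imwrite(f'pics/{n}0.png',im[:,:,::-1])
    c=vision.calibration(n); V=np.array(c['view']); print(n,c['fx'],c['fy'],c['cx'],c['cy'],np.round(-V[:3,:3].T@V[:3,3]), np.round(V[:3,:3],2).tolist())
print(vision.calibration('wrist'))
E
```

```text
pics
0.0 [202.81776142 616.93227568 204.39139598] [-4.96961981e-01 -3.10142483e+00  2.72218034e-03] 94.16322754277566
scene 368.94057659225706 368.94057659225706 316.3355808215286 201.73443152574498 [995. 163. 731.] [[-0.42, 0.91, -0.01], [0.75, 0.34, -0.57], [-0.51, -0.25, -0.82]]
side 394.31649647975513 394.31649647975513 326.6539740278156 199.53784725895707 [ 399. -719.  882.] [[0.97, -0.24, 0.01], [-0.19, -0.77, -0.61], [0.16, 0.59, -0.79]]
{'fx': 316.12492664200516, 'fy': 316.12492664200516, 'cx': 318.7913925712267, 'cy': 201.9180726756772, 'hand_eye': array([[-7.45251308e-04, -9.59376876e-01, -2.82126665e-01,
         8.34536572e+01],
       [ 9.99999722e-01, -7.11580012e-04, -2.21807081e-04,
        -5.09705133e-01],
       [ 1.20408892e-05, -2.82126752e-01,  9.59377139e-01,
        -1.78982954e+02],
       [ 0.00000000e+00,  0.00000000e+00,  0.00000000e+00,
         1.00000000e+00]])}
```

View pics/scene0.png

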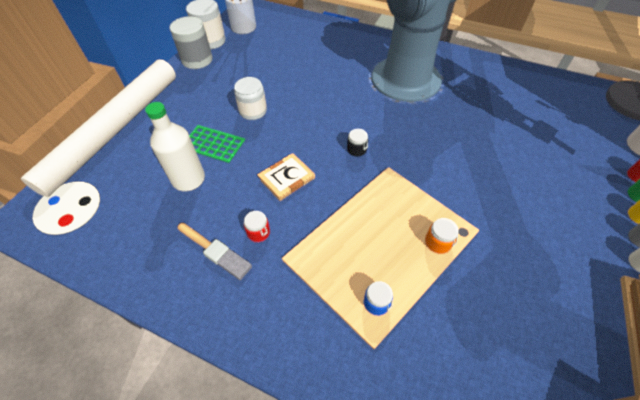

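View pics/side0.png

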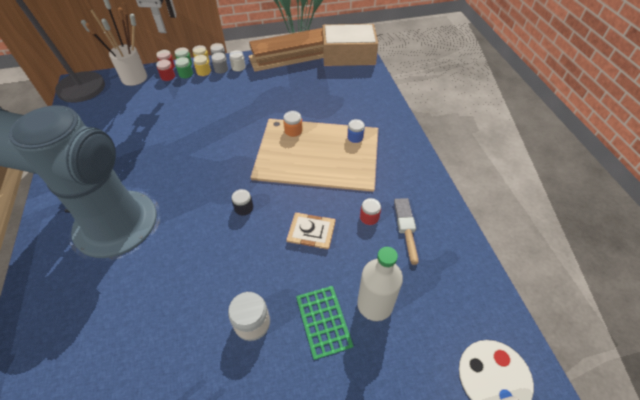

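Scene view: board corners are near (388,169), (284,259), (375,347) and (478,232), the panel is at (287,176), black jar (357,142), red jar (257,226). Side view: panel at (312,231), board near edge (254,182)-(375,188). Next I'll measure and take enlarged crops.

```bash
cat > h.py <<'E'
from rig import r, vision
import cv2,numpy as np
from scipy.spatial.transform import Rotation as R
def cal(n,s=None):
    c=vision.calibration(n); K=np.array([[c['fx'],0,c['cx']],[0,c['fy'],c['cy']],[0,0,1]])
    if n=='wrist':
        T=np.eye(4);T[:3,:3]=R.from_rotvec(s['orientation']).as_matrix();T[:3,3]=s['position']
        return K,np.linalg.inv(T@np.array(c['hand_eye']))
    return K,np.array(c['view'])
def cast(K,V,uv,z):
    uv=np.atleast_2d(uv).astype(float); d=(V[:3,:3].T@np.linalg.inv(K)@np.c_[uv,np.ones(len(uv))].T).T
    o=-V[:3,:3].T@V[:3,3]; return o+d*((z-o[2])/d[:,2])[:,None]
def warm(im):
    m=((im[:,:,0].astype(int)-im[:,:,2])>-15).astype(np.uint8)*255
    return cv2.morphologyEx(m,cv2.MORPH_CLOSE,np.ones((3,3)))
def quads(im,lo,hi,box):
    m=warm(im); k=np.zeros_like(m); x0,y0,x1,y1=box; k[y0:y1,x0:x1]=m[y0:y1,x0:x1]
    cs=cv2.findContours(k,cv2.RETR_EXTERNAL,cv2.CHAIN_APPROX_NONE)[0]
    out=[]
    for c in cs:
        a=cv2.contourArea(c)
        if lo<a<hi:
            h=cv2.convexHull(c); out.append((a,cv2.approxPolyDP(h,4,True)[:,0]))
    return out
E
python3 - <<'E'
from h import *
crops=[]
for n,box,cr in [('scene',(240,140,500,360),(250,145,330,205)),('side',(230,100,400,270),(272,200,352,260))]:
    im=vision.read_camera(n);K,V=cal(n)
    for a,q in quads(im,300,60000,box):
        z=10 if a>4000 else 18
        print(n,a,[(tuple(u.tolist()),np.round(p[:2]).tolist()) for u,p in zip(q,cast(K,V,q,z))])
    x0,y0,x1,y1=cr; crops.append(cv2.resize(im[y0:y1,x0:x1],None,fx=5,fy=5,interpolation=cv2.INTER_CUBIC))
cv2.imwrite('pics/c.png',cv2.resize(np.hstack(crops),(800,300))[:,:,::-1])
E
```

```text
scene 621.0 [((258, 211), [630.0, -165.0]), ((268, 221), [644.0, -131.0]), ((269, 234), [673.0, -112.0]), ((255, 242), [703.0, -131.0]), ((243, 225), [676.0, -177.0]), ((249, 212), [641.0, -183.0])]
scene 18030.5 [((389, 167), [373.0, 68.0]), ((478, 231), [470.0, 308.0]), ((372, 348), [804.0, 178.0]), ((282, 257), [708.0, -62.0])]
scene 1477.5 [((293, 153), [436.0, -172.0]), ((314, 178), [488.0, -88.0]), ((279, 200), [582.0, -136.0]), ((257, 174), [535.0, -223.0])]
side 1321.0 [((295, 212), [475.0, -92.0]), ((335, 219), [574.0, -140.0]), ((327, 249), [531.0, -225.0]), ((286, 241), [435.0, -176.0])]
side 438.5 [((369, 198), [684.0, -94.0]), ((380, 205), [706.0, -125.0]), ((372, 225), [664.0, -182.0]), ((359, 217), [638.0, -149.0])]
side 382.0 [((240, 189), [340.0, 24.0]), ((250, 195), [365.0, -4.0]), ((252, 207), [365.0, -47.0]), ((245, 214), [343.0, -66.0]), ((238, 213), [326.0, -58.0]), ((232, 201), [314.0, -14.0])]
side 7736.0 [((268, 119), [464.0, 309.0]), ((295, 111), [559.0, 328.0]), ((377, 127), [803.0, 186.0]), ((374, 190), [710.0, -64.0]), ((252, 180), [377.0, 56.0])]
```

View pics/c.png

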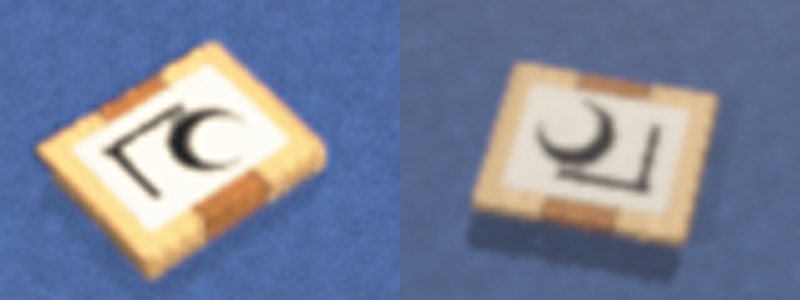

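The crop shows the panel painted-side up, with its marked ends along ±y. From the clean corners of both views:

| Item | Measured |
|---|---|
| Panel sides | 89 x 110 mm, as given |
| Panel heading | about 63.7° |
| Panel centre | (505,-157) |
| Board edge length | 359 mm, as given |
| Board normal | about 68.5° |

Next I'll plan the approach.

```bash
python3 - <<'E'
from h import *
s=r.get_state();p=s['position'][:2]
a0=np.arctan2(p[1],p[0]);r0=np.hypot(*p)
t=np.array([474,-234.]);a1=np.arctan2(t[1],t[0]);r1=np.hypot(*t)
Rm=R.from_rotvec(s['orientation']).as_matrix();h0=np.degrees(np.arctan2(Rm[1,0],Rm[0,0]));print(h0,np.degrees([a0,a1]),r0,r1)
N=24; prev=p
for i in range(1,N+1):
    f=i/N;a=a0+f*(a1-a0);q=(r0+f*(r1-r0))*np.array([np.cos(a),np.sin(a)])
    h=np.radians(h0-(h0-68.5)*(i-1)/N);X=np.array([np.cos(h),np.sin(h)]);Y=np.array([X[1],-X[0]])
    if i in(1,6,12,13,18,24):print(i,np.round([(q-prev)@X,(q-prev)@Y],1),np.round(q))
    prev=q
print((h0-68.5)/N)
K,V=cal('scene');print('bottle',cast(K,V,[(188,187),(250,115),(357,152),(258,240)],0).round())
E
```

```text
161.79204288179932 [ 71.79770526 -26.27421215] 649.6447774392043 528.6132801964022
1 [-45.9  -6.7] [244. 596.]
6 [-44.   -7.4] [420. 455.]
12 [-41.7  -8.1] [543. 228.]
13 [-41.3  -8.3] [553. 187.]
18 [-39.4  -8.8] [559. -17.]
24 [-37.   -9.4] [ 474. -234.]
3.887168453408305
bottle [[ 630. -369.    0.]
 [ 341. -361.    0.]
 [ 349.  -27.    0.]
 [ 688. -135.    0.]]
```

carry_out([
  [[-46, -7, 0, 3.9], [-45.5, -7, 0, 3.9], [-45, -7, 0, 3.9], [-45, -7, 0, 3.9], [-44.5, -7, 0, 3.9], [-44, -7, 0, 3.9], [-44, -7.5, 0, 3.9], [-43.5, -7.5, 0, 3.9], [-43, -7.5, 0, 3.9], [-42.5, -8, 0, 3.9], [-42, -8, 0, 3.9], [-42, -8, 0, 3.9]],
], jaw=60)

```text
time_s: 1.4
position: [544.8, 225.8, 205.3]
orientation: [-1.692, -2.647, 0.0]
wrist_force: [1.0, 0.2, 0.3]
gripper_width: 60.0
finger_force: 0.0
```

carry_out([
  [[-41, -8, 0, 3.9], [-41, -8.5, 0, 3.9], [-40.5, -8.5, 0, 3.9], [-40, -8.5, 0, 3.9], [-40, -9, 0, 3.9], [-39.5, -9, 0, 3.9], [-39, -9, 0, 3.9], [-39, -9, 0, 3.9], [-38.5, -9, 0, 3.9], [-38, -9, 0, 3.9], [-37.5, -9.5, 0, 3.9], [-37, -9.5, 0, 3.6]],
])

```text
time_s: 2.6
position: [471.7, -236.3, 205.4]
orientation: [-2.599, -1.764, 0.0]
wrist_force: [0.3, 0.4, -0.2]
gripper_width: 59.6
finger_force: 0.0
```

```bash
cat >> h.py <<'E'
u=np.array([.3665,.9304]);e=np.array([.9304,-.3665])
def st():
    s=r.get_state();p=s['position'];Rm=R.from_rotvec(s['orientation']).as_matrix();f=np.array(s['wrist_force'])
    print('t%.2f u%.1f e%.1f z%.1f head%.2f w%.1f Fu%.1f Fe%.1f Fz%.1f tilt %s'%(s['time_s'],p[:2]@u,p[:2]@e,p[2],np.degrees(np.arctan2(Rm[1,0],Rm[0,0])),s['gripper_width'],f[:2]@u,f[:2]@e,f[2],Rm[2].round(3)))
    return s
E
python3 - <<'E'
from h import *
s=st(); im=vision.read_camera('wrist'); cv2.imwrite('pics/w1.png',im[:,:,::-1])
K,V=cal('wrist',s)
for a,q in quads(im,2000,200000,(0,0,640,400)):
    w=cast(K,V,q,18)[:,:2]; print(a,[(x.tolist(),np.round([c@u,c@e],1).tolist()) for x,c in zip(q,w)])
E
```

```text
t2.60 u-47.0 e525.4 z205.4 head68.33 w59.6 Fu0.5 Fe0.2 Fz-0.2 tilt [-0. -0. -1.]
66476.5 [([639, 281], [-181.8, 941.3]), ([639, 399], [-378.4, 996.8]), ([0, 399], [-375.3, 51.2]), ([0, 312], [-225.8, 94.4]), ([38, 288], [-189.4, 154.9]), ([264, 235], [-115.6, 455.8]), ([468, 217], [-92.8, 707.0])]
8415.0 [([272, 60], [85.2, 475.0]), ([374, 67], [77.9, 584.1]), ([365, 150], [-10.7, 577.8]), ([270, 144], [-3.4, 468.6])]
3419.5 [([91, 27], [117.5, 288.3]), ([105, 17], [126.7, 304.7]), ([129, 19], [124.7, 329.1]), ([160, 42], [103.1, 358.0]), ([163, 66], [79.7, 357.8]), ([144, 79], [66.8, 335.3]), ([104, 67], [79.0, 294.3]), ([89, 48], [97.6, 282.1])]
5130.5 [([571, 0], [140.2, 781.5]), ([572, 66], [78.1, 796.3]), ([555, 159], [-21.9, 798.8]), ([541, 160], [-23.0, 782.8]), ([525, 75], [69.2, 747.6]), ([527, 0], [140.4, 736.8])]
3381.5 [([494, 0], [140.5, 703.2]), ([503, 17], [125.1, 714.8]), ([497, 40], [103.6, 712.0]), ([470, 60], [84.4, 686.2]), ([453, 64], [80.5, 668.5]), ([440, 59], [85.5, 654.1]), ([432, 45], [99.1, 644.3]), ([439, 20], [122.6, 649.2]), ([463, 0], [140.6, 671.7])]
```

View pics/w1.png

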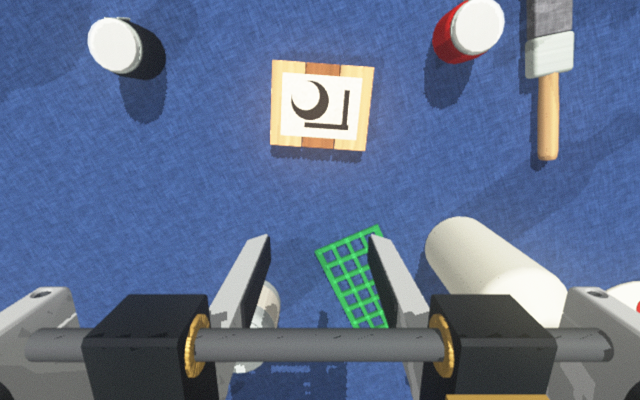

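The wrist view shows the panel at (272..374, 60..150), centre e=526.5, which agrees with the other views. The jars stand clear on both sides and the stencil is well behind the fingers. Descending behind the trailing edge.

carry_out([
  [[0, 2, 40, 0], [0, 0, 45, 0], [0, 0, 45, 0], [0, 0, 35, 0], [0, 0, 20, 0], [0, 0, 10, 0], [0, 0, 4, 0], [5, 0, 0, 0], [5, 0, 0, 0], [5, 0, 0, 0], [4, 0, 0, 0], [0, 0, 0, 0]],
])

```text
time_s: 3.85
position: [481.9, -217.5, 7.0]
orientation: [2.595, 1.769, 0.0]
wrist_force: [0.8, 0.1, 0.7]
gripper_width: 60.1
finger_force: 0.0
```

```bash
python3 -c "from h import *;st()"
```

```text
t3.85 u-25.8 e528.1 z7.0 head68.55 w60.1 Fu0.4 Fe0.7 Fz0.7 tilt [-0.     0.001 -1.   ]
```

carry_out([
  [[3, 0, 0, 0], [3, 0, 0, 0], [3, 0, 0, 0], [3, 0, 0, 0], [4, 0, 0, 0], [5, 0, 0, 0], [5, 0, 0, 0], [6, 0, 0, 0], [6, 0, 0, 0], [6, 0, 0, 0], [6, 0, 0, 0], [6, 0, 0, 0]],
])

```text
time_s: 5.05
position: [502.1, -165.4, 6.5]
orientation: [2.597, 1.768, -0.0]
wrist_force: [-0.1, -1.3, 1.2]
gripper_width: 60.0
finger_force: 0.7
```

carry_out([
  [[6, 0, 0, 0], [6, 0, 0, 0], [6, 0, 0, 0], [6, 0, 0, 0], [6, 0, 0, 0], [6, 0, 0, 0], [6, 0, 0, 0], [5, 0, 0, 0], [4, 0, 0, 0], [3, 0, 0, 0], [2, 0, 0, 0], [0, 0, 0, 0]],
])

```text
time_s: 6.25
position: [522.4, -113.4, 6.3]
orientation: [-2.597, -1.768, -0.0]
wrist_force: [-0.3, -0.5, 0.3]
gripper_width: 60.1
finger_force: 0.0
```

```bash
python3 - <<'E'
from h import *
s=st(); im=vision.read_camera('wrist'); K,V=cal('wrist',s)
c=cv2.resize(im,(800,500));sc=vision.read_camera('side')[130:240,240:400];cv2.imwrite('pics/w2.png',np.vstack([c[:340],cv2.resize(sc,(378,260)).repeat(1,0) if 0 else np.pad(cv2.resize(sc,(378,260),interpolation=cv2.INTER_CUBIC),((0,0),(0,422),(0,0)))])[:,:,::-1])
E
```

```text
t6.25 u86.0 e527.6 z6.3 head68.49 w60.1 Fu-0.6 Fe-0.1 Fz0.3 tilt [ 0. -0. -1.]
```

View pics/w2.png

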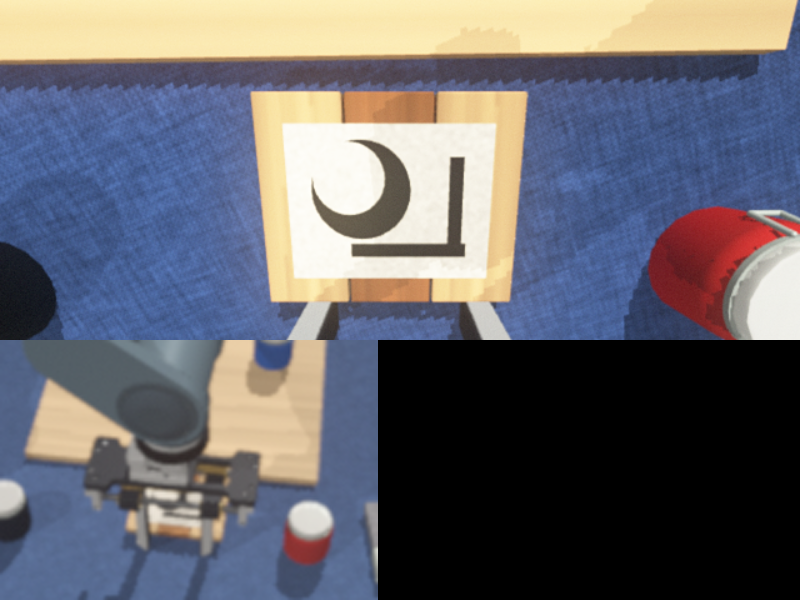

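The wrist view shows the panel flush on both fingers, with its front edge level. The board edge tilts about 1° (left row 62, right row 50). I'll compute the remaining gap.

```bash
python3 - <<'E'
from h import *
s=st(); im=vision.read_camera('wrist'); K,V=cal('wrist',s)
hsv=cv2.cvtColor(im,cv2.COLOR_RGB2HSV); m=im[:,:,0].astype(int)-im[:,:,2]>25
Rm=R.from_rotvec(s['orientation']).as_matrix();X=Rm[:2,0];Y=Rm[:2,1];p=s['position'][:2]
B=[]
for c in list(range(20,190,10))+list(range(430,610,10)):
    col=im[:80,c].astype(int); ok=(col[:,0]>140)&(col[:,0]-col[:,2]>25); B.append((c,np.where(ok)[0].max()+.5))
w=cast(K,V,B,10)[:,:2]-p; k=np.polyfit(w@Y,w@X,1);print('board edge top: slope deg',np.degrees(k[0]),'x at y0',k[1], 'res',np.std(w@X-np.polyval(k,w@Y)))
F=[]
for c in range(215,410,10):
    col=im[60:110,c].astype(int); F.append((c,60+np.where(col[:,0]-col[:,2]>0)[0].min()-.5))
w=cast(K,V,F,18)[:,:2]-p; k=np.polyfit(w@Y,w@X,1);print('panel front',np.degrees(k[0]),k[1],np.std(w@X-np.polyval(k,w@Y)))
E
```

```text
t6.35 u85.8 e527.5 z6.2 head68.48 w60.1 Fu0.4 Fe-0.3 Fz-0.1 tilt [ 0.    -0.001 -1.   ]
board edge top: slope deg 0.9140300006034382 x at y0 113.0289977666626 res 0.1805606421549966
panel front -1.8030523082654386 101.17980767093839 2.3244043917997073
```

carry_out([
  [[3, 0, 0, -0.5], [3, 0, 0, -0.4], [2, 0, 0, 0], [2, 0, 0, 0], [1, 0, 0, 0], [1, 0, 0, 0], [0, 0, 0, 0]],
])

```text
time_s: 7.1
position: [526.8, -102.4, 6.5]
orientation: [-2.583, -1.788, -0.0]
wrist_force: [0.0, -0.1, -0.5]
gripper_width: 60.0
finger_force: 0.0
```

```bash
python3 -c "from h import *;st()"
```

```text
t7.10 u97.8 e527.7 z6.5 head69.40 w60.0 Fu-0.1 Fe0.1 Fz-0.5 tilt [ 0.  0. -1.]
```

carry_out([
  [[0.5, 0, 0, 0], [0.5, 0, 0, 0], [0.5, 0, 0, 0], [0.5, 0, 0, 0], [0, 0, 0, 0]],
])

```text
time_s: 7.6
position: [527.5, -100.7, 6.5]
orientation: [2.583, 1.788, 0.0]
wrist_force: [-0.2, 0.5, -0.3]
gripper_width: 60.0
finger_force: 0.2
```

```bash
python3 -c "from h import *;st()"
```

```text
t7.60 u99.7 e527.7 z6.5 head69.39 w60.0 Fu0.3 Fe-0.4 Fz-0.3 tilt [ 0.  0. -1.]
```

carry_out([
  [[0.5, 0, 0, 0], [0.5, 0, 0, 0], [0.5, 0, 0, 0], [0, 0, 0, 0]],
])

```text
time_s: 8.0
position: [527.9, -99.6, 6.5]
orientation: [2.583, 1.788, -0.001]
wrist_force: [-1.4, -3.6, 0.5]
gripper_width: 60.0
finger_force: 1.6
```

carry_out([
  [[0.5, 0, 0, 0], [0.5, 0, 0, 0], [0, 0, 0, 0]],
])

```text
time_s: 8.3
position: [527.8, -99.5, 6.5]
orientation: [2.582, 1.788, -0.004]
wrist_force: [-4.2, -6.5, 2.0]
gripper_width: 59.9
finger_force: 3.8
```

```bash
python3 -c "from h import *;st()"
```

```text
t8.30 u100.9 e527.6 z6.5 head69.41 w59.9 Fu-7.6 Fe-1.6 Fz2.0 tilt [-0.002 -0.    -1.   ]
```

Contact at 7.6 N, flat against the edge. Now raise the lip along an arc of radius 90 mm about the board edge.

carry_out([
  [[0, 0, -1.5, 0], [0.1, 0, -1.5, 0], [0.1, 0, -2, 0], [0.1, 0, -2, 0], [0.2, 0, -2, 0], [0.2, 0, -2, 0], [0, 0, 0, 0]],
])

```text
time_s: 9.0
position: [528.2, -98.5, 17.6]
orientation: [2.582, 1.788, -0.002]
wrist_force: [-2.5, -5.1, 0.6]
gripper_width: 60.1
finger_force: 2.9
```

```bash
python3 - <<'E'
from h import *
st(); a=vision.read_camera('wrist')[20:290,100:540]; b=vision.read_camera('scene')[130:260,250:420]
a=cv2.resize(a,(440,270));b=cv2.resize(b,(353,270),interpolation=cv2.INTER_CUBIC)
cv2.imwrite('pics/t1.png',np.hstack([a,b])[:,:,::-1])
E
```

```text
t9.00 u102.0 e527.5 z17.6 head69.41 w60.1 Fu-5.7 Fe-0.5 Fz0.6 tilt [-0.002 -0.    -1.   ]
```

View pics/t1.png

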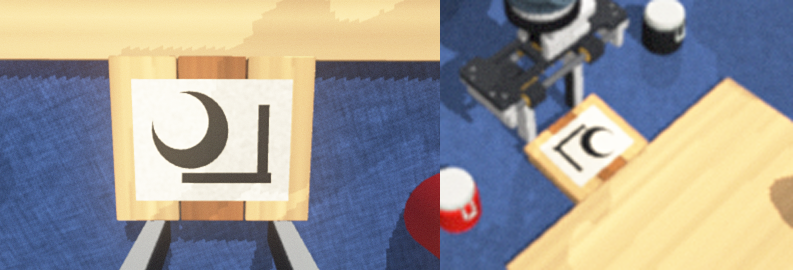

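The wrist crop has the trailing edge at the same pixel width (192 px) relative to the fingers, so the lip rose with the tips. Continuing the arc.

carry_out([
  [[0.4, 0, -2.8, 0], [0.5, 0, -2.8, 0], [0.6, 0, -2.8, 0], [0.7, 0, -2.8, 0], [0.8, 0, -2.8, 0], [0.9, 0, -2.8, 0], [1.0, 0, -2.8, 0], [1.1, 0, -2.8, 0], [0, 0, 0, 0]],
])

```text
time_s: 10.0
position: [530.6, -92.7, 40.3]
orientation: [2.582, 1.789, -0.002]
wrist_force: [-3.3, -4.7, 1.8]
gripper_width: 59.9
finger_force: 2.7
```

```bash
cat >> h.py <<'E'
def trail(s):
    # lip-edge pixel row/width between the fingers in the wrist view
    im=vision.read_camera('wrist').astype(int); m=(im[:,:,0]-im[:,:,2]>10)
    for y in range(270,150,-1):
        x=np.where(m[y,180:460])[0]
        if len(x)>60: print('trail row',y,180+x.min(),180+x.max()); break
    return im
E
python3 -c "
from h import *
trail(st())"
```

```text
t10.00 u108.2 e527.6 z40.3 head69.42 w59.9 Fu-5.6 Fe-1.4 Fz1.8 tilt [-0.001 -0.    -1.   ]
trail row 237 217 406
```

carry_out([
  [[1.1, 0, -2.7, 0], [1.2, 0, -2.7, 0], [1.3, 0, -2.7, 0], [1.5, 0, -2.7, 0], [1.6, 0, -2.7, 0], [1.7, 0, -2.7, 0], [1.9, 0, -2.7, 0], [2.0, 0, -2.7, 0], [2.1, 0, -2.7, 0], [0, 0, 0, 0]],
])

```text
time_s: 11.05
position: [536.2, -78.3, 64.7]
orientation: [2.582, 1.788, 0.001]
wrist_force: [-2.6, -3.9, 2.9]
gripper_width: 60.0
finger_force: 1.9
```

```bash
python3 -c "
from h import *
im=trail(st()).astype(np.uint8); b=vision.read_camera('scene')[110:260,250:440]
cv2.imwrite('pics/t2.png',np.hstack([cv2.resize(im[20:290,100:540],(440,270)),cv2.resize(b,(342,270),interpolation=cv2.INTER_CUBIC)])[:,:,::-1])"
```

```text
t11.05 u123.7 e527.6 z64.7 head69.40 w60.0 Fu-4.6 Fe-1.0 Fz2.9 tilt [ 0.     0.001 -1.   ]
trail row 237 238 399
```

View pics/t2.png

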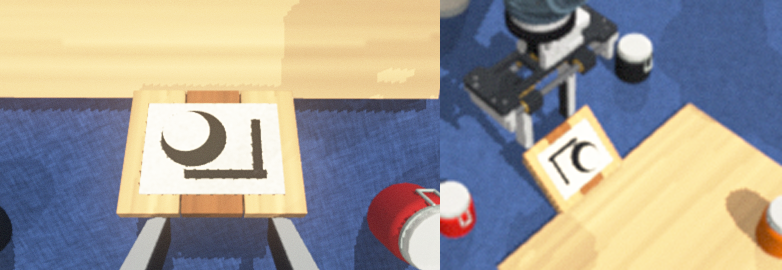

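The views show the panel at about 40°, pivoting on the board edge with both tips under the lip. Continuing.

carry_out([
  [[2.2, 0, -2.6, 0], [2.4, 0, -2.6, 0], [2.6, 0, -2.6, 0], [2.9, 0, -2.5, 0], [3.2, 0, -2.5, 0], [3.4, 0, -2.4, 0], [3.5, 0, -2.4, 0], [3.7, 0, -2.3, 0], [0, 0, 0, 0]],
])

```text
time_s: 12.05
position: [544.3, -55.6, 84.2]
orientation: [-2.582, -1.789, -0.0]
wrist_force: [0.1, -0.0, 0.0]
gripper_width: 60.1
finger_force: 0.1
```

```bash
python3 -c "
from h import *
im=trail(st()).astype(np.uint8); b=vision.read_camera('scene')[110:260,250:440]
cv2.imwrite('pics/t3.png',np.hstack([cv2.resize(im[20:290,100:540],(440,270)),cv2.resize(b,(342,270),interpolation=cv2.INTER_CUBIC)])[:,:,::-1])"
```

```text
t12.05 u147.7 e526.8 z84.2 head69.43 w60.1 Fu0.0 Fe0.1 Fz0.0 tilt [ 0. -0. -1.]
trail row 236 221 404
```

View pics/t3.png

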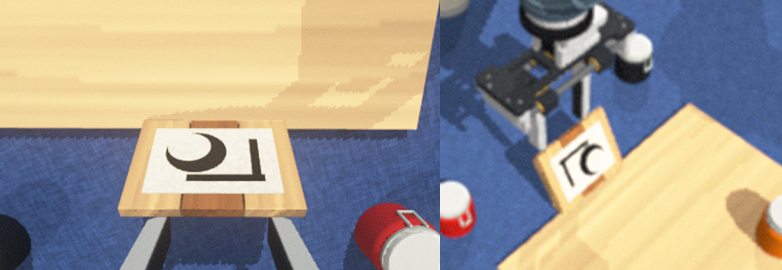

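About 60° now, with light contact. Push on, more horizontally.

carry_out([
  [[3.5, 0, -1.8, 0], [3.7, 0, -1.7, 0], [3.9, 0, -1.5, 0], [4, 0, -1.3, 0], [4, 0, -1.0, 0], [4, 0, -0.8, 0], [0, 0, 0, 0]],
])

```text
time_s: 12.85
position: [552.6, -34.1, 92.3]
orientation: [2.582, 1.789, 0.0]
wrist_force: [-1.1, -0.5, 0.3]
gripper_width: 59.8
finger_force: 0.1
```

```bash
python3 -c "
from h import *
im=trail(st()).astype(np.uint8); b=vision.read_camera('scene')[110:260,250:440]
cv2.imwrite('pics/t4.png',np.hstack([cv2.resize(im[20:290,100:540],(440,270)),cv2.resize(b,(342,270),interpolation=cv2.INTER_CUBIC)])[:,:,::-1])"
```

```text
t12.85 u170.8 e526.6 z92.3 head69.43 w59.8 Fu-0.9 Fe-0.9 Fz0.3 tilt [ 0.  0. -1.]
trail row 242 228 398
```

View pics/t4.png

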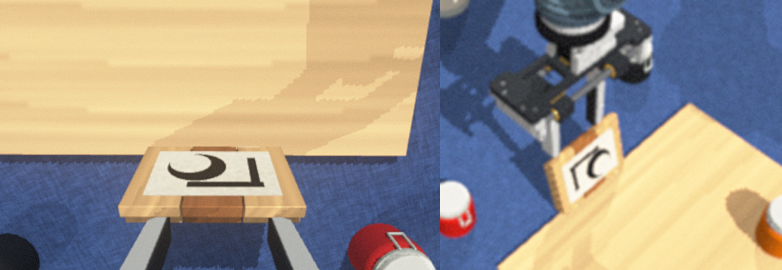

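About 75° in both views: tips in the hollow, front edge on the board. Push past vertical.

carry_out([
  [[4, 0, -0.8, 0], [4, 0, -0.7, 0], [4, 0, -0.6, 0], [4, 0, -0.4, 0], [3, 0, -0.2, 0], [0, 0, 0, 0]],
])

```text
time_s: 13.55
position: [559.1, -16.4, 94.9]
orientation: [2.582, 1.789, 0.0]
wrist_force: [-0.6, -0.5, -0.2]
gripper_width: 59.9
finger_force: 0.0
```

```bash
python3 -c "
from h import *
im=trail(st());x=im[20:290:10,318]-0;print([tuple(v) for v in im[120:290:12,300]])"
```

```text
t13.55 u189.7 e526.2 z94.9 head69.42 w59.9 Fu-0.7 Fe-0.4 Fz-0.2 tilt [ 0.  0. -1.]
trail row 245 226 399
[(np.int64(231), np.int64(199), np.int64(140)), (np.int64(236), np.int64(204), np.int64(149)), (np.int64(241), np.int64(215), np.int64(155)), (np.int64(224), np.int64(186), np.int64(133)), (np.int64(226), np.int64(188), np.int64(136)), (np.int64(218), np.int64(183), np.int64(130)), (np.int64(197), np.int64(187), np.int64(169)), (np.int64(60), np.int64(47), np.int64(39)), (np.int64(203), np.int64(188), np.int64(165)), (np.int64(161), np.int64(107), np.int64(67)), (np.int64(120), np.int64(84), np.int64(55)), (np.int64(56), np.int64(61), np.int64(81)), (np.int64(49), np.int64(55), np.int64(76)), (np.int64(42), np.int64(52), np.int64(78)), (np.int64(44), np.int64(57), np.int64(85))]
```

carry_out([
  [[2, 0, 0, 0], [2, 0, 0, 0], [2, 0, 0, 0], [2, 0, 0, 0], [0, 0, 0, 0]],
])

```text
time_s: 14.1
position: [561.9, -9.1, 94.9]
orientation: [2.583, 1.789, 0.0]
wrist_force: [1.1, -0.4, 1.0]
gripper_width: 60.5
finger_force: 0.0
```

```bash
python3 -c "
from h import *
trail(st())"
```

```text
t14.10 u197.5 e526.1 z94.9 head69.41 w60.5 Fu0.0 Fe1.1 Fz1.0 tilt [ 0.  0. -1.]
trail row 247 225 400
```

carry_out([
  [[2.5, 0, 0, 0], [2.5, 0, 0, 0], [2.5, 0, 0, 0], [2.5, 0, 0, 0], [2.5, 0, 0, 0], [0, 0, 0, 0]],
])

```text
time_s: 14.75
position: [566.3, 2.7, 94.9]
orientation: [2.583, 1.789, 0.0]
wrist_force: [-0.6, -0.1, 0.9]
gripper_width: 59.8
finger_force: 0.0
```

```bash
python3 -c "
from h import *
trail(st())"
```

```text
t14.75 u210.0 e525.9 z94.9 head69.41 w59.8 Fu-0.3 Fe-0.6 Fz0.9 tilt [ 0.  0. -1.]
trail row 235 224 401
```

carry_out([
  [[2, 0, 0, 0], [2, 0, 0, 0], [0, 0, 0, 0], [0, 0, 0, 0], [0, 0, 0, 0]],
])

```text
time_s: 15.3
position: [567.6, 6.1, 94.9]
orientation: [2.583, 1.788, -0.0]
wrist_force: [-0.2, -0.4, -0.9]
gripper_width: 60.3
finger_force: 0.0
```

```bash
python3 -c "
from h import *
trail(st())"
```

```text
t15.30 u213.7 e525.9 z94.9 head69.39 w60.3 Fu-0.4 Fe-0.0 Fz-0.9 tilt [-0.  0. -1.]
trail row 222 232 459
```

```bash
python3 -c "
from h import *
st();a=vision.read_camera('wrist');b=vision.read_camera('scene')[110:300,240:440];s=vision.read_camera('side')[90:220,230:400]
cv2.imwrite('pics/t5.png',np.hstack([cv2.resize(a[:290,100:540],(380,250)),cv2.resize(b,(210,250)),cv2.resize(s,(210,250))])[:,:,::-1])"
```

```text
t15.35 u213.7 e525.9 z94.9 head69.39 w60.5 Fu0.5 Fe-0.4 Fz0.0 tilt [-0.  0. -1.]
```

View pics/t5.png

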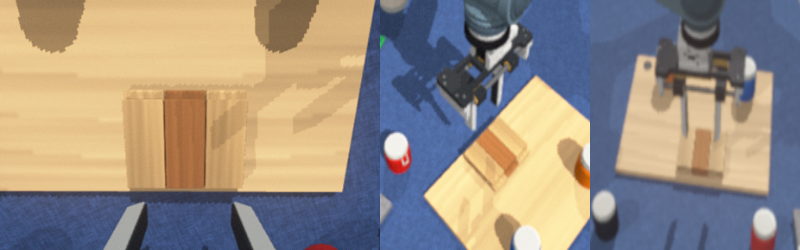

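Flipped: the bare back is up and the panel lies near the board edge (near side ~row 219, board edge ~row 221 raw). Measuring the margin.

```bash
python3 - <<'E'
from h import *
s=st(); im=vision.read_camera('wrist').astype(int);K,V=cal('wrist',s)
Rm=R.from_rotvec(s['orientation']).as_matrix();X=Rm[:2,0];Y=Rm[:2,1];p=s['position'][:2]
def X_(B,z): w=cast(K,V,B,z)[:,:2]-p; return w@X,w@Y
brown=((im[:,:,0]-im[:,:,2]>60)&(im[:,:,0]<195)&(im[:,:,1]<140)).astype(np.uint8)*255
brown=cv2.morphologyEx(brown,cv2.MORPH_OPEN,np.ones((5,5)))
n,l,stt,c=cv2.connectedComponentsWithStats(brown);i=1+np.argmax(stt[1:,4]);print(stt[i])
x0,y0,w,h=stt[i][:4]
print('plank near, far @28:',X_([(x0+w/2,y0+h-.5),(x0+w/2,y0-.5)],28))
for c in (150,180,210,420,440,460):
    col=im[150:260,c]; y=150+np.where((col[:,0]>120)&(col[:,0]-col[:,2]>25))[0].max()+.5
    print(c,y,X_([(c,y)],10))
for c in (250,300,330,360):print(c,[(y,*im[y,c]) for y in range(206,228,2)])
E
```

```text
t15.50 u213.7 e525.8 z94.8 head69.39 w59.8 Fu0.3 Fe0.1 Fz-1.1 tilt [-0. -0. -1.]
[ 289  105   51  116 5539]
plank near, far @28: (array([-6.34055457, 85.1130445 ]), array([-4.55166822, -4.13273416]))
150 221.5 (array([-13.66388431]), array([-150.63357327]))
180 221.5 (array([-13.67986209]), array([-124.03794561]))
210 221.5 (array([-13.69583857]), array([-97.44446001]))
420 222.5 (array([-14.74940341]), array([88.73444218]))
440 222.5 (array([-14.76003249]), array([106.46907563]))
460 222.5 (array([-14.770661]), array([124.20275625]))
250 [(206, np.int64(198), np.int64(159), np.int64(107)), (208, np.int64(198), np.int64(154), np.int64(103)), (210, np.int64(202), np.int64(160), np.int64(108)), (212, np.int64(200), np.int64(160), np.int64(111)), (214, np.int64(200), np.int64(159), np.int64(107)), (216, np.int64(201), np.int64(161), np.int64(107)), (218, np.int64(191), np.int64(153), np.int64(107)), (220, np.int64(194), np.int64(157), np.int64(112)), (222, np.int64(87), np.int64(81), np.int64(86)), (224, np.int64(64), np.int64(62), np.int64(80)), (226, np.int64(57), np.int64(57), np.int
[... 994 characters left out ...]
64(91), np.int64(80), np.int64(84)), (224, np.int64(56), np.int64(61), np.int64(81)), (226, np.int64(57), np.int64(59), np.int64(80))]
360 [(206, np.int64(202), np.int64(162), np.int64(108)), (208, np.int64(198), np.int64(159), np.int64(105)), (210, np.int64(198), np.int64(158), np.int64(105)), (212, np.int64(198), np.int64(156), np.int64(106)), (214, np.int64(195), np.int64(157), np.int64(101)), (216, np.int64(198), np.int64(158), np.int64(106)), (218, np.int64(171), np.int64(137), np.int64(90)), (220, np.int64(162), np.int64(130), np.int64(93)), (222, np.int64(92), np.int64(83), np.int64(81)), (224, np.int64(52), np.int64(56), np.int64(75)), (226, np.int64(58), np.int64(62), np.int64(77))]
```

The margin is 8–10 mm inside the edge, as expected. Retreat and check once more.

carry_out([
  [[-5, 0, -15, 0], [-10, 0, -25, 0], [-10, 0, -30, 0], [-10, 0, -25, 0], [-5, 0, -10, 0], [0, 0, 0, 0], [0, 0, 0, 0]],
])

```text
time_s: 16.25
position: [553.0, -31.2, 199.1]
orientation: [-2.582, -1.787, 0.001]
wrist_force: [-0.3, -0.1, -0.3]
gripper_width: 60.2
finger_force: 0.0
```

```bash
python3 - <<'E'
from h import *
s=st(); im=vision.read_camera('wrist').astype(int);K,V=cal('wrist',s)
Rm=R.from_rotvec(s['orientation']).as_matrix();X=Rm[:2,0];p=s['position'][:2]
f=lambda B,z:((cast(K,V,B,z)[:,:2]-p)@X).round(1)
brown=((im[:,:,0]-im[:,:,2]>60)&(im[:,:,0]<195)&(im[:,:,1]<118)).astype(np.uint8)*255
brown=cv2.morphologyEx(brown,cv2.MORPH_OPEN,np.ones((3,3)))
n,l,t,c=cv2.connectedComponentsWithStats(brown);i=1+np.argmax(t[1:,4]);x0,y0,w,h=t[i][:4];print(t[i])
print('near,far',f([(x0+w/2,y0+h-.5),(x0+w/2,y0-.5)],28))
for c in (200,240,400,430):
    col=im[60:300,c];y=60+np.where((col[:,0]>120)&(col[:,0]-col[:,2]>25))[0]
    y=y[y<250].max()+.5;print(c,y,f([(c,y)],10))
E
```

```text
t16.25 u173.7 e526.0 z199.1 head69.38 w60.2 Fu-0.2 Fe-0.2 Fz-0.3 tilt [-0.    -0.001 -1.   ]
[417 211  30  41 528]
near,far [-83.6 -31.5]
200 158.5 [26.5]
240 158.5 [26.5]
400 159.5 [25.2]
430 238.5 [-74.3]
```

```bash
python3 - <<'E'
from h import *
s=st(); im=vision.read_camera('wrist').astype(int);K,V=cal('wrist',s)
Rm=R.from_rotvec(s['orientation']).as_matrix();X=Rm[:2,0];p=s['position'][:2]
f=lambda B,z:((cast(K,V,B,z)[:,:2]-p)@X).round(1)
m=(im[60:165,260:380,1]/im[60:165,260:380,0]<0.70)
c=260+int(np.median(np.where(m)[1]));y=60+np.where(m[:,c-265:c-255].mean(1)>.6)[0];print(c,y.min(),y.max(),f([(c,y.max()+.5),(c,y.min()-.5)],28))
for y in range(146,166):print(y,im[y,c],im[y,c+25],f([(c,y)],28),f([(c,y)],10))
E
```

```text
t16.30 u173.8 e525.6 z198.4 head69.40 w59.9 Fu0.5 Fe0.1 Fz-0.1 tilt [-0.    -0.003 -1.   ]
317 67 152 [ 35.9 123.5]
146 [201 134  83] [234 196 140] [43.] [40.9]
147 [205 137  88] [234 197 136] [41.9] [39.8]
148 [204 135  85] [232 194 134] [40.8] [38.7]
149 [207 140  89] [235 198 139] [39.7] [37.5]
150 [205 140  88] [234 195 138] [38.6] [36.4]
151 [205 138  87] [233 192 134] [37.5] [35.2]
152 [194 132  83] [225 182 127] [36.4] [34.1]
153 [188 144  99] [207 167 117] [35.3] [32.9]
154 [196 159 116] [193 157 110] [34.2] [31.7]
155 [200 162 116] [198 160 117] [33.1] [30.6]
156 [200 163 121] [198 162 114] [32.] [29.4]
157 [194 159 113] [198 162 115] [30.9] [28.3]
158 [197 162 118] [198 162 118] [29.8] [27.1]
159 [143 119 104] [145 121 103] [28.7] [25.9]
160 [77 76 98] [ 84  82 105] [27.6] [24.8]
161 [ 73  73 102] [69 71 98] [26.5] [23.6]
162 [ 71  74 101] [ 75  76 101] [25.3] [22.4]
163 [ 75  74 104] [ 73  77 101] [24.2] [21.2]
164 [ 74  74 102] [ 78  78 108] [23.1] [20.1]
165 [70 72 99] [ 74  78 107] [22.] [18.9]
```

The panel's near side is at 35.5 mm and the board edge at about 26 mm, so it sits 9–10 mm inside the edge. A strip of board shows between them, and the robot is clear.

```bash
python3 -c "from rig import r;print(r.sign_off())"
```

```text
the job is handed in; nothing more can be done
None
```

The panel is flipped and lies flat on the board, painted face down, its near side measured about 9 mm inside the board edge, and the job was handed in at about 16 s.

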